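# Hold a spring clip open around a recipe card

## Robot

A 7-joint arm with a two-finger parallel gripper is mounted at the origin on a cart in front of the work surface, level with it; the furniture and walls round the work are solid. World frame = base frame: x ahead of the robot, y to its left, z up, the work surface at z = 0. Lengths are in m, angles in rad, forces in N, time in s.
With the tool pointing down it reaches from about 0.425 to 0.975 m from the base axis. Payload 16.7 kg.
Tool frame: the origin (TCP) lies midway between the tips of the shut fingers; the grasp point (between the pads) lies 19 mm behind it; z points along the fingers, y is the line along which they close (so a half turn about z gives the same grasp; the last joint's range is limited). The gripper opens to 85 mm and grips with 20 to 120 N. Pads are 22 mm wide; open, the fingers measure 114 mm over their backs; the gripper's body (76 mm by 85 mm) begins 54 mm behind the grasp point. The pads swing forward as they close: fully open they stand 13 mm farther back than shut.
Start: joints at [1.095, 0.426, 0.074, 1.606, -0.034, 1.111, -0.067], TCP at [0.216, -0.639, 0.231] pointing down, gripper open.
Joint ranges: [-2.85, 2.85], [-0.5, 2.14], [-1.23, 1.37], [0.21, 2.46], [-1.02, 4.16], [0.16, 2.05], [-2.73, 2.73]. Speed limits (rad/s): [1.89, 1.89, 2.39, 2.39, 3.01, 3.01, 3.01].

## Interface

Orientations are given as a unit quaternion [w, x, y, z].
In Python, from cell import sensors, snapshot, job gives the robot as it stands.
- The arm moves only by the tool servo_tool, never from a script. Its argument "deltas" is a list of rows, each a list of 3 entries, a list of its own where there are three numbers: the shift along the world's x, y, z in m, then the turn about the world's z in rad, then the gripper's target within -1 to 1 (fully open at 1, half-way at 0, shut at -1). In form: [[[dx, dy, dz], roll, gripper], ...]. A call has 1 to 20 rows; each row is the pose to reach, as a shift and turn from the pose commanded when the call began; what a row does not reach only later rows make up. A row lasts 1/10 s, in which the tool goes at most 50 mm and 8.59 degrees, less where a joint would pass 70% of its speed; a pose out of reach is approached as far as the arm can. A call with a gripper value outside its range is refused whole. The fingers move at their own pace and stop on an object; "force" is the grip in N (left out, the last holds). Time passes only in rows, so rows that repeat a pose let the fingers close. It gives the time, the measured TCP pose, the force, the opening and the grip force at its end, in the units of the state.
- sensors.sense(): the state, without advancing time (a new reading comes with each control period).
- snapshot(name): name is "scene" or "top" or "wrist"; returns a dict with "color" (400x640x3 uint8, blue, green, red), "range_z" (400x640 float32, m along the optical axis (not along the pixel's ray), 0 where there is no reading), "K" (3x3 intrinsics, pixels), "camera_from_world" (4x4, takes a point from world to camera coordinates); the wrist camera has in their place "T_tool_cam" (4x4, takes a point from camera to tool coordinates, whose origin is the TCP and whose axes are the flange's). Camera axes: x right, y down, z forward; pixel columns grow to the right and rows downward; lengths in m; the calibration is good to about 2 mm. A picture is of the moment at which its call begins: read the wrist's pose just before it.
- job.finish_job(): hands the job in; it is judged then, once.
The state is a dict: "clock": time; "joint_pos": joint angles; "qd": joint speeds; "joint_efforts": joint torques, N m; "tool_pos": TCP position; "ee_rot": TCP orientation; "wrist_force": force on the tool from outside, world axes, zero at the start; "moment": the same for the moment, N m; "gripper_width": finger opening in m; "grip_force": force on a finger pad.
Only numpy, scipy, OpenCV 4.12 (cv2) and the standard library are available. Lean on these libraries where they do the work, as an engineer would, in place of code of your own. Each camera call takes 0.05 s, during which the arm holds its last target. There are 200 camera calls.

## Task

First push the recipe card's stand across the worktop, without lifting or tipping it, until its round wooden foot stands wholly on the round cork mat. Then take the big spring clip by its two handle plates, squeeze them so that its jaws gape wide, and lift it to the card so that the card's upright edge on the robot's side stands well between the gaping jaws, touching neither. Finish like that, still squeezing and holding the clip in the air around the card edge, ready to be closed; never bump the clip hard against the card, and leave the tin, the spice jar and the lemon where they are.

Things in the scene. Friction and masses are not known exactly. Their poses are not given: they have to be found in the camera images.
- mat: round flat cork mat, 200 mm across, about 1 mm thick, fixed; things slide onto it with no step to climb. Origin at its centre, on the worktop
- stand: loose (about 0.35 kg): round light-wood foot, 110 mm across, 18 mm tall, with a stiff white recipe card fixed upright in it. Origin: centre of the foot's underside, z up, x roughly away from the robot. The card spans x = -40 to +40 mm, is 3 mm thick with its middle plane at y = +18 mm, and reaches up to z = 133 mm; a lip along its slot (86 mm long in x) reaches z = 21 mm
- card_edge (a point): middle of the card's upright edge on the robot's side: at (-40, +18, 76) mm in the stand's frame. The foot reaches 12 mm past this edge, below 18 mm
- clip: loose white spring clip, 65 g, 100 mm long, 36 mm tall as it lies on its side, hinge upright. Origin on the hinge axis at the underside, z up; x points to the jaw tips when shut (frame of the left half, the one at +y). Two handle plates reach back to x = -53 mm in a V, 48 mm wide over their ends when shut: squeeze them from both sides 40 mm behind the hinge. Let go, it snaps shut
- clip_jaw (a joint): angle between the clip's halves (rad): 0 shut; 0.35 gapes 18 mm at the tips; 0.56 fully squeezed at a stop, gaping 28 mm, plates then parallel, 18 mm over their outsides, reaching 10 to 58 mm behind the hinge, the jaw tips 48 mm ahead of it. Squeezing takes about 8 N at first, 14 N at the stop; each half turns by half the angle, so the clip stays centred between the fingers
- tip_left (a point): inner edge of the left jaw's tip (at +y of the clip), 48 mm from the hinge, at mid-height (18 mm above the clip's underside)
- tip_right (a point): inner edge of the right jaw's tip (at -y of the clip), 48 mm from the hinge, at mid-height
- tin: short food tin, 75 mm across, 58 mm tall, stands near the work; leave it alone. Origin at the centre of its underside
- spice_jar: glass spice jar with a cap, 45 mm across, 106 mm tall, stands near the work; leave it alone. Origin at the centre of its underside
- lemon: lemon, about 78x54x53 mm, stands near the work; leave it alone. Origin at the centre of its underside
There are look-alikes about, which are no part of the job. What is shaped like the stand but turquoise is not meant. What is shaped like the clip but pink is not meant.

How it is judged:
By the outcome, as a careful person would: the job done as asked, in the order asked, and still so for the second after the job is handed in, while the arm keeps its last pose, push and grip.
It also fails if it takes over 58 s, if anything falls off the work surface, if the arm or the gripper's body presses on something with over 40 N, if the wrist force passes 120 N, or if a joint passes its speed limit or range.

## Working session

There is one attempt and no reset: what is moved stays moved. The work goes in short steps, Python scripts to look and compute and a tool call to move; the robot and the scene stay as the last step left them, time stands still between calls to the robot, and variables do not carry over. Pictures are saved under pics/ and viewed, at most 10 in all, crops included, and the job is handed in when it is done.

Besides the shell and the picture viewer there is one more tool, called after "Emit:" in YAML: its name, and indented under it one key for each argument. servo_tool: Moves the arm, as the interface text tells. Its arguments: {"type":"object","properties":{"deltas":{"type":"array"},"force":{"type":"number"}},"required":["deltas"]}

```bash
mkdir -p pics; ls; cat > h.py <<'E'
import numpy as np, cv2
from cell import sensors, snapshot, job
def pts(s):
    K=s["K"];T=np.linalg.inv(s["camera_from_world"]);z=s["range_z"];v,u=np.mgrid[:400,:640]
    P=np.stack([(u-K[0,2])/K[0,0]*z,(v-K[1,2])/K[1,1]*z,z],-1)
    return P@T[:3,:3].T+T[:3,3]
def ray(s,u,v,h):
    K=s["K"];T=np.linalg.inv(s["camera_from_world"])
    d=T[:3,:3]@np.array([(u-K[0,2])/K[0,0],(v-K[1,2])/K[1,1],1]);o=T[:3,3]
    return o+d*(h-o[2])/d[2]
E
python3 - <<'E'
from h import *
st=sensors.sense(); print(st)
for n in ("scene","top"):
    s=snapshot(n); cv2.imwrite(f"pics/{n}.png",s["color"]); np.savez(f"{n}.npz",**s)
    print(n,np.linalg.inv(s["camera_from_world"]).round(3),s["K"])
E
```

```text
pics
{'clock': 0.0, 'joint_pos': array([ 1.09550984,  0.42675201,  0.07385935,  1.60660449, -0.03410781,
        1.11077262, -0.06707119]), 'qd': array([ 0.00045717, -0.0003964 ,  0.00016669,  0.00053228,  0.00016592,
       -0.00090383,  0.00117718]), 'joint_efforts': array([-3.25010751e-04, -9.49841094e+01,  3.76072437e+00, -4.63511360e+01,
        1.93028385e-02,  1.00688642e-02,  4.07487471e-05]), 'tool_pos': array([ 0.21587921, -0.63912734,  0.2305986 ]), 'ee_rot': array([-6.20730261e-04,  9.86763136e-01,  1.62166906e-01, -1.48935573e-04]), 'wrist_force': array([-0.39250223,  0.3223576 , -0.24351262]), 'moment': array([-0.05165818,  0.00735064, -0.03390751]), 'grip_force': 0.0, 'gripper_width': 0.08505371992850448}
scene [[ 0.646 -0.395  0.653 -0.034]
 [-0.763 -0.319  0.562 -0.541]
 [-0.013 -0.862 -0.508  0.538]
 [ 0.     0.     0.     1.   ]] [[422.4501408    0.         328.8852492 ]
 [  0.         422.4501408  191.69814484]
 [  0.           0.           1.        ]]
top [[-0.086 -0.972  0.219  0.305]
 [-0.996  0.082 -0.023 -0.021]
 [ 0.004 -0.22  -0.976  1.217]
 [ 0.     0.     0.     1.   ]] [[507.85190867   0.         326.19650013]
 [  0.         507.85190867 204.16191855]
 [  0.           0.           1.        ]]
```

View pics/top.png

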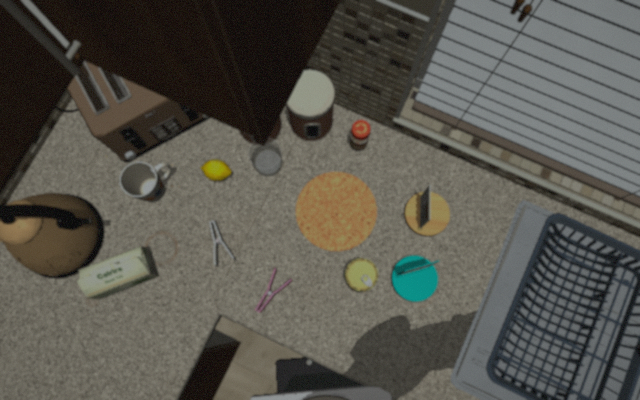

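View pics/scene.png

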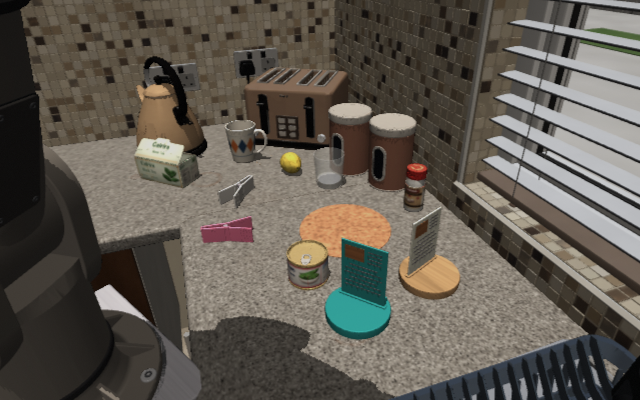

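The top view shows the wooden stand at (427,213), the turquoise look-alike at (415,278), the mat at (337,211), the white clip at (220,245) and the pink look-alike at (273,290). The tin is at (361,275), the jar at (360,131) and the lemon at (217,171). The candidates for the stand are (427,213) and (415,278), and I choose the wooden one at (427,213). The candidates for the clip are (220,245) and (273,290), and I choose the white one at (220,245). Next I measure them and check the choice in a crop.

```bash
python3 - <<'E'
from h import *
s=dict(np.load("top.npz")); sc=dict(np.load("scene.npz"))
c=s["color"]; hsv=cv2.cvtColor(c,cv2.COLOR_BGR2HSV); P=pts(s)
print("table z",P[260:270,180:190,2].mean().round(4), "valid", (s["range_z"]>0).mean())
for n,(u,v) in dict(stand=(430,222),mat=(337,211),tin=(361,280),jar=(360,130),lemon=(217,171),clip=(220,245),turq=(415,285),pink=(272,293),glass=(267,160)).items():
    print(n,hsv[v,u],P[v,u].round(3))
def mk(lo,hi,box,h):
    m=cv2.inRange(hsv,lo,hi); x0,y0,x1,y1=box; z=np.zeros_like(m); z[y0:y1,x0:x1]=m[y0:y1,x0:x1]
    cs=cv2.findContours(z,0,1)[0]; k=max(cs,key=cv2.contourArea)
    W=np.array([ray(s,*q,h)[:2] for q in cv2.convexHull(k)[:,0].astype(float)],np.float32)
    return cv2.minEnclosingCircle(W), cv2.fitEllipse(W)
print("mat",mk((5,100,90),(20,255,255),(285,160,390,260),.001))
print("foot",mk((8,60,70),(30,200,255),(400,185,455,240),.018))
for n,(x0,y0,x1,y1) in dict(tin=(335,250,385,300),jar=(345,110,378,155),lemon=(195,150,240,190),clip=(200,215,240,270)).items():
    b=P[y0:y1,x0:x1].reshape(-1,3); b=b[b[:,2]>.012]; print(n,len(b),b.min(0).round(3),b.max(0).round(3),np.median(b,0).round(3))
# card points
b=P[175:240,395:460]; m=(b[...,2]>.04); q=b[m]; print("card",len(q),q[np.argsort(q[:,2])][::20].round(3))
Q=pts(sc); b=Q[205:275,405:445].reshape(-1,3); b=b[(b[:,2]>.03)&(b[:,2]<.14)]; 
print("card scene",len(b),b.min(0),b.max(0)); r=cv2.fitLine(b[:,:2].astype(np.float32),cv2.DIST_HUBER,0,.01,.01).ravel(); print(r)
a=cv2.resize(c[180:245,385:465],None,fx=5,fy=5); d=cv2.resize(c[210:275,190:270],None,fx=5,fy=5); cv2.imwrite("pics/crop.png",np.hstack([a,d]))
E
```

```text
table z 0.0005 valid 0.996078125
stand [ 19 128 146] [ 0.509 -0.294  0.016]
mat [ 17 134 148] [ 0.557 -0.074  0.004]
tin [ 33  70 132] [ 0.382 -0.112  0.056]
jar [  8 171 149] [ 0.723 -0.141  0.104]
lemon [ 31 240 150] [0.668 0.204 0.053]
clip [ 18  33 116] [ 0.499  0.215 -0.003]
turq [ 88 237 144] [ 0.363 -0.239  0.021]
pink [164  46 122] [0.372 0.094 0.028]
glass [ 20   7 108] [0.699 0.087 0.012]
mat (((0.5595747828483582, -0.07196109741926193), 0.09945055842399597), ((0.5597315430641174, -0.07167743891477585), (0.1971026510000229, 0.19751803576946259), 102.45799255371094))
foot (((0.5312561988830566, -0.28980013728141785), 0.05693082511425018), ((0.5310821533203125, -0.2894958257675171), (0.11158096045255661, 0.11297048628330231), 46.91019821166992))
tin 906 [ 0.305 -0.152  0.012] [ 0.432 -0.021  1.217] [ 0.393 -0.113  0.055]
jar 685 [ 0.305 -0.195  0.012] [ 0.813 -0.021  1.217] [ 0.722 -0.146  0.079]
lemon 527 [ 0.305 -0.021  0.013] [0.705 0.248 1.217] [0.673 0.207 0.045]
clip 314 [ 0.305 -0.021  0.012] [0.555 0.231 1.217] [0.499 0.218 0.034]
card 345 [[ 0.572 -0.276  0.04 ]
 [ 0.509 -0.269  0.051]
 [ 0.497 -0.266  0.054]
 [ 0.516 -0.269  0.063]
 [ 0.511 -0.268  0.068]
 [ 0.551 -0.274  0.076]
 [ 0.493 -0.267  0.085]
 [ 0.55  -0.273  0.09 ]
 [ 0.507 -0.268  0.1  ]
 [ 0.563 -0.275  0.102]
 [ 0.498 -0.267  0.11 ]
 [ 0.557 -0.275  0.118]
 [ 0.531 -0.271  0.124]
 [ 0.57  -0.277  0.13 ]
 [ 0.522 -0.272  0.132]
 [ 0.551 -0.274  0.134]
 [ 0.522 -0.269  0.136]
 [ 0.305 -0.021  1.217]]
card scene 1240 [ 0.49316279 -0.28047512  0.03021438] [ 0.57425167 -0.26655752  0.13413017]
[ 0.99111295 -0.1330229   0.5310728  -0.27446026]
```

View pics/crop.png

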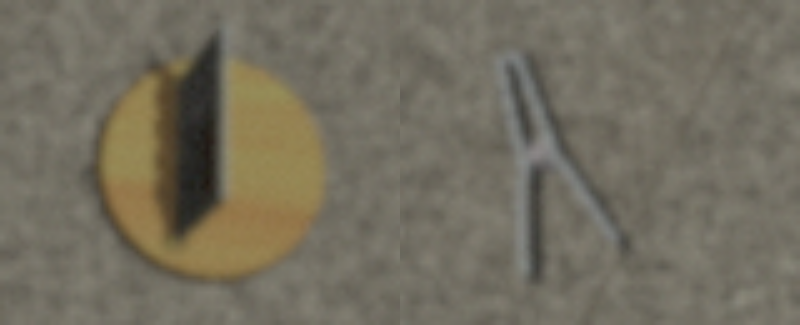

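The crop confirms the stand with its wooden foot, card at +y of its centre, and the white clip with jaws up (+x) and handles toward the robot. Now I measure the clip and the clearances.

```bash
python3 - <<'E'
from h import *
s=dict(np.load("top.npz")); sc=dict(np.load("scene.npz"))
for n,(x,y) in dict(tipL=(499,60),tipR=(520,57),hinge=(540,152),hL=(530,278),hR=(627,247)).items():
    print(n,ray(s,190+(x-400)/5-.4,210+y/5-.4,.036).round(4))
for q,nm in ((s,"top"),(sc,"scene")):
    P=pts(q).reshape(-1,3)
    for y in np.arange(-.64,-.3,.04):
        m=lambda x:P[(abs(P[:,0]-x)<.02)&(abs(P[:,1]-y)<.02)&(P[:,2]<.6),2]
        print(nm,y.round(2),[(x.round(2),m(x).max().round(3) if len(m(x)) else None) for x in np.arange(.3,.72,.06)])
# clip above-table points in scene view
P=pts(sc)[165:215,210:265].reshape(-1,3); b=P[(P[:,2]>.015)&(P[:,2]<.05)]; print(len(b),b.min(0).round(3),b.max(0).round(3))
E
```

```text
tipL [0.5505 0.2297 0.036 ]
tipR [0.5511 0.2198 0.036 ]
hinge [0.505  0.2122 0.036 ]
hL [0.4464 0.2191 0.036 ]
hR [0.457  0.1736 0.036 ]
top -0.64 [(np.float64(0.3), np.float64(0.087)), (np.float64(0.36), np.float64(0.072)), (np.float64(0.42), np.float64(0.087)), (np.float64(0.48), np.float64(0.09)), (np.float64(0.54), np.float64(0.325)), (np.float64(0.6), np.float64(0.33)), (np.float64(0.66), None)]
top -0.6 [(np.float64(0.3), np.float64(0.072)), (np.float64(0.36), np.float64(0.044)), (np.float64(0.42), np.float64(0.05)), (np.float64(0.48), np.float64(0.086)), (np.float64(0.54), np.float64(0.122)), (np.float64(0.6), np.float64(0.418)), (np.float64(0.66), None)]
top -0.56 [(np.float64(0.3), np.float64(0.042)), (np.float64(0.36), np.float64(0.055)), (np.float64(0.42), np.float64(0.084)), (np.float64(0.48), np.float64(0.099)), (np.float64(0.54), np.float64(0.094)), (np.float64(0.6), np.float64(0.465)), (np.float64(0.66), np.float64(0.464))]
top -0.52 [(np.float64(0.3), np.float64(0.054)), (np.float64(0.36), np.float64(0.091)), (np.float64(0.42), np.float64(0.097)), (np.float64(0.48), n
[... 3278 characters left out ...]
loat64(0.003)), (np.float64(0.6), np.float64(0.002)), (np.float64(0.66), np.float64(0.12))]
scene -0.36 [(np.float64(0.3), np.float64(0.003)), (np.float64(0.36), np.float64(0.003)), (np.float64(0.42), np.float64(0.002)), (np.float64(0.48), np.float64(0.003)), (np.float64(0.54), np.float64(0.02)), (np.float64(0.6), np.float64(0.003)), (np.float64(0.66), np.float64(0.091))]
scene -0.32 [(np.float64(0.3), np.float64(0.002)), (np.float64(0.36), np.float64(0.003)), (np.float64(0.42), np.float64(0.002)), (np.float64(0.48), np.float64(0.02)), (np.float64(0.54), np.float64(0.02)), (np.float64(0.6), np.float64(0.019)), (np.float64(0.66), np.float64(0.003))]
408 [0.446 0.174 0.015] [0.554 0.23  0.037]
```

Emit:
servo_tool:
  deltas:
    - [[0.02,0.017,0.01],0.08,0]
    - [[0.05,0.043,0.01],0.18,0]
    - [[0.08,0.07,0.01],0.29,0]
    - [[0.11,0.096,0.01],0.4,0]
    - [[0.14,0.122,0.01],0.51,0]
    - [[0.17,0.148,0.01],0.62,0]
    - [[0.2,0.174,0.01],0.73,0]
    - [[0.23,0.2,0.01],0.84,0]
    - [[0.26,0.226,0.01],0.95,0]
    - [[0.285,0.246,0],1.04,0]
    - [[0.299,0.258,-0.01],1.07,0]
    - [[0.299,0.258,-0.03],1.07,0]
    - [[0.299,0.258,-0.06],1.07,0]
    - [[0.299,0.258,-0.09],1.07,0]
    - [[0.299,0.258,-0.12],1.07,0]
    - [[0.299,0.258,-0.13],1.07,0]
    - [[0.299,0.258,-0.13],1.07,0]

```text
clock: 1.8
tool_pos: [0.5138, -0.3814, 0.0998]
ee_rot: [-0.001, 0.767, 0.642, -0.001]
wrist_force: [-0.4, 0.7, 0.8]
gripper_width: 0.0426
grip_force: 0.0
```

Emit:
servo_tool:
  deltas:
    - [[0,0,-0.02],0,0]
    - [[0,0,-0.045],0,0]
    - [[0,0,-0.065],0,0]
    - [[0,0,-0.08],0,0]
    - [[0,0,-0.09],0,0]
    - [[0,0,-0.094],0,0]
    - [[0,0,-0.094],0,0]
    - [[0,0,-0.094],0,0]

```text
clock: 2.6
tool_pos: [0.5155, -0.3817, 0.0081]
ee_rot: [0.0, 0.766, 0.643, 0.0]
wrist_force: [0.5, -0.4, 0.4]
gripper_width: 0.0426
grip_force: 0.0
```

```bash
python3 - <<'E'
from h import *
s=snapshot("scene"); cv2.imwrite("pics/s2.png",cv2.resize(s["color"][150:330,330:570],None,fx=3.3,fy=3.3)); st=sensors.sense(); print(st["tool_pos"],st["wrist_force"])
E
```

```text
[ 0.51548941 -0.38176151  0.00816166] [-0.13803456 -0.00074213  0.2534647 ]
```

View pics/s2.png

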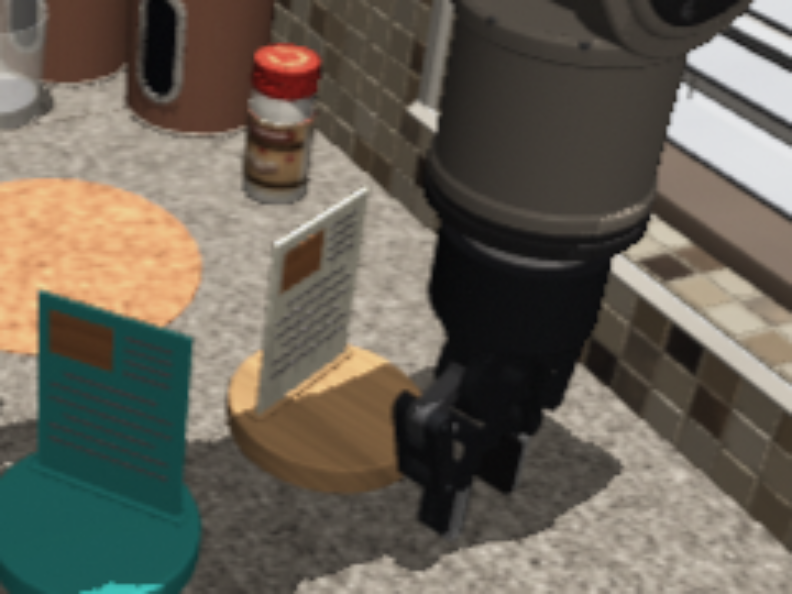

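The picture shows the gripper behind the wooden foot with its tips around (440,520), a little above the worktop and clear of the sill. I start the push.

Emit:
servo_tool:
  deltas:
    - [[0,0,-0.003],0,0]
    - [[0.002,0.01,-0.005],0,0]
    - [[0.003,0.018,-0.005],0,0]
    - [[0.004,0.023,-0.005],0,0]
    - [[0.005,0.028,-0.005],0,0]
    - [[0.006,0.033,-0.005],0,0]
    - [[0.007,0.039,-0.005],0,0]
    - [[0.008,0.046,-0.005],0,0]
    - [[0.01,0.054,-0.005],0,0]
    - [[0.011,0.062,-0.005],0,0]
    - [[0.013,0.07,-0.005],0,0]
    - [[0.014,0.079,-0.005],0,0]
    - [[0.016,0.088,-0.005],0,0]
    - [[0.017,0.097,-0.005],0,0]
    - [[0.019,0.106,-0.005],0,0]
    - [[0.02,0.114,-0.005],0,0]
    - [[0.021,0.12,-0.005],0,0]
    - [[0.022,0.124,-0.005],0,0]
    - [[0.022,0.126,-0.005],0,0]
    - [[0.022,0.126,-0.005],0,0]

```text
clock: 4.65
tool_pos: [0.5371, -0.2551, 0.0023]
ee_rot: [-0.0, 0.766, 0.643, 0.0]
wrist_force: [-0.0, 0.1, 0.1]
gripper_width: 0.0426
grip_force: 0.1
```

```bash
cat >> h.py <<'E'
def foot(s):
    c=s["color"]; hsv=cv2.cvtColor(c,cv2.COLOR_BGR2HSV); P=pts(s)
    q=P.reshape(-1,3); m=(abs(P[...,0]-.55)<.12)&(P[...,1]>-.36)&(P[...,1]<.06)
    f=m&(P[...,2]>.0125)&(P[...,2]<.022)&(hsv[...,0]>8)&(hsv[...,0]<30)&(hsv[...,1]>60)
    f=f.astype(np.uint8); k=max(cv2.findContours(f,0,1)[0],key=cv2.contourArea)
    W=np.array([ray(s,*p,.018)[:2] for p in cv2.convexHull(k)[:,0].astype(float)],np.float32)
    card=P[m&(P[...,2]>.045)&(P[...,2]<.136)]
    return cv2.minEnclosingCircle(W), card
E
python3 - <<'E'
from h import *
for n in ("top","scene"):
    s=snapshot(n); f,c=foot(s); print(n,f,len(c),c.min(0).round(3),c.max(0).round(3))
    if n=="top": cv2.imwrite("pics/t2.png",s["color"])
    np.savez(n+"2.npz",**s)
E
```

```text
top ((0.5437986850738525, -0.19435535371303558), 0.05510925501585007) 474 [ 0.43  -0.258  0.045] [0.67  0.06  0.136]
scene ((0.5126392841339111, -0.22825171053409576), 0.02397904172539711) 2642 [ 0.43  -0.36   0.045] [0.67  0.06  0.136]
```

The foot follows the cradle, now at (0.544,-0.194). I go on to the mat.

Emit:
servo_tool:
  deltas:
    - [[0.001,0.003,0],0,0]
    - [[0.002,0.008,0],0,0]
    - [[0.003,0.014,0],0,0]
    - [[0.004,0.021,0],0,0]
    - [[0.006,0.029,0],0,0]
    - [[0.007,0.037,0],0,0]
    - [[0.009,0.046,0],0,0]
    - [[0.011,0.055,0],0,0]
    - [[0.013,0.064,0],0,0]
    - [[0.014,0.073,0],0,0]
    - [[0.016,0.082,0],0,0]
    - [[0.018,0.091,0],0,0]
    - [[0.019,0.099,0],0,0]
    - [[0.021,0.106,0],0,0]
    - [[0.022,0.112,0],0,0]
    - [[0.023,0.117,0],0,0]
    - [[0.024,0.12,0],0,0]
    - [[0.024,0.122,0],0,0]
    - [[0.024,0.122,0],0,0]
    - [[0.024,0.122,0],0,0]

```text
clock: 6.75
tool_pos: [0.5611, -0.1334, 0.0024]
ee_rot: [-0.0, 0.766, 0.643, 0.0]
wrist_force: [0.5, -1.6, 0.6]
gripper_width: 0.0428
grip_force: 0.0
```

```bash
python3 - <<'E'
from h import *
s=snapshot("top"); f,c=foot(s); print(f,len(c)); cv2.imwrite("pics/t3.png",s["color"])
E
```

```text
((0.5678889751434326, -0.07173789292573929), 0.055138323456048965) 202
```

View pics/t3.png

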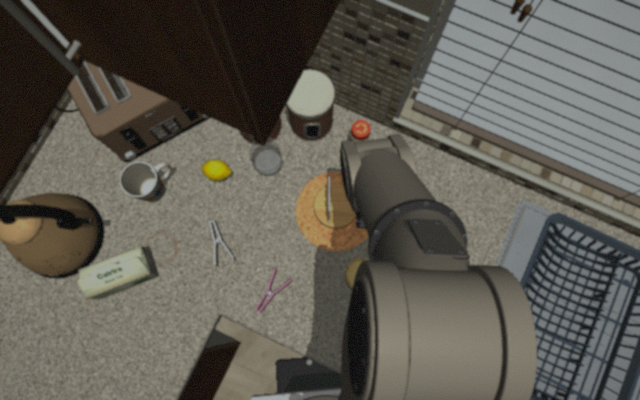

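The foot stands on the mat, about 8 mm from its centre and with 37 mm to spare. I retreat, lift, and travel to above the clip.

Emit:
servo_tool:
  deltas:
    - [[-0.002,-0.01,0],0,0]
    - [[-0.005,-0.028,0],0,0]
    - [[-0.009,-0.048,0.003],0,0]
    - [[-0.009,-0.05,0.025],0,0]
    - [[-0.009,-0.05,0.06],0,0]
    - [[-0.009,-0.05,0.1],0,0.4]
    - [[-0.009,-0.05,0.14],0,1]
    - [[-0.009,-0.05,0.18],0,1]
    - [[-0.01,-0.045,0.215],0,1]
    - [[-0.014,-0.03,0.235],-0.06,1]
    - [[-0.02,0,0.24],-0.18,1]
    - [[-0.027,0.035,0.24],-0.3,1]
    - [[-0.036,0.07,0.24],-0.42,1]
    - [[-0.045,0.11,0.24],-0.54,1]
    - [[-0.055,0.15,0.24],-0.66,1]
    - [[-0.065,0.19,0.24],-0.78,1]
    - [[-0.074,0.23,0.24],-0.9,1]
    - [[-0.082,0.27,0.24],-1.0,1]
    - [[-0.09,0.305,0.22],-1.08,1]
    - [[-0.094,0.328,0.2],-1.117,1]

```text
clock: 8.8
tool_pos: [0.4667, 0.1965, 0.2025]
ee_rot: [-0.0, 0.99, 0.138, 0.001]
wrist_force: [0.9, 0.3, -0.7]
gripper_width: 0.0849
grip_force: 0.0
```

Emit:
servo_tool:
  deltas:
    - [[-0.001,0.006,-0.01],0,1]
    - [[-0.001,0.006,-0.03],0,1]
    - [[-0.001,0.006,-0.05],0,1]
    - [[-0.001,0.006,-0.055],0,1]
    - [[-0.001,0.006,-0.055],0,1]

```text
clock: 9.3
tool_pos: [0.4661, 0.1995, 0.147]
ee_rot: [0.0, 0.99, 0.139, -0.001]
wrist_force: [-0.1, 0.5, 0.0]
gripper_width: 0.0855
grip_force: 0.0
```

```bash
python3 - <<'E'
from h import *
st=sensors.sense(); print(st["clock"],st["tool_pos"],st["ee_rot"],st["joint_pos"].round(2))
w=snapshot("wrist"); np.savez("wrist.npz",tp=st["tool_pos"],q=st["ee_rot"],**w); print(w["T_tool_cam"].round(3),w["K"])
cv2.imwrite("pics/w1.png",w["color"])
s=snapshot("top"); np.savez("top4.npz",**s); f,c=foot(s); print(f,len(c))
s=snapshot("scene"); np.savez("scene4.npz",**s)
E
```

```text
9.3 [0.46606783 0.1995179  0.14701894] [ 2.25113762e-04  9.90341248e-01  1.38649916e-01 -6.02963205e-04] [-0.18  0.28 -0.41  2.04  0.15  0.85 -1.96]
[[-0.001 -0.963 -0.271  0.069]
 [ 1.    -0.001  0.001 -0.001]
 [-0.001 -0.271  0.963 -0.143]
 [ 0.     0.     0.     1.   ]] [[299.07832361   0.         317.16609358]
 [  0.         299.07832361 201.39842808]
 [  0.           0.           1.        ]]
((0.5676030516624451, -0.07285468280315399), 0.05511167645454407) 98
```

View pics/w1.png

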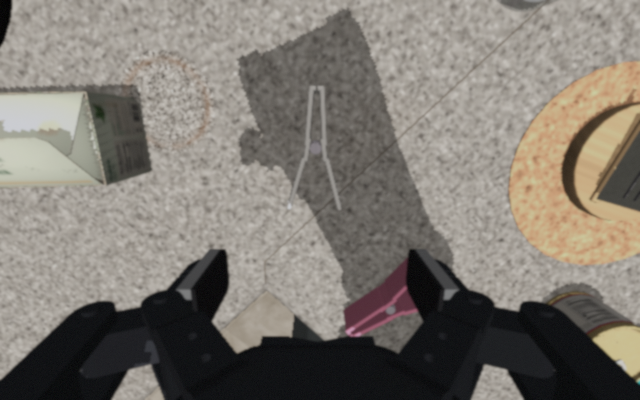

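```bash
python3 - <<'E'
from h import *
from scipy.spatial.transform import Rotation as R
w=dict(np.load("wrist.npz")); q=w["q"]; T=np.eye(4); T[:3,:3]=R.from_quat(q[[1,2,3,0]]).as_matrix(); T[:3,3]=w["tp"]
w["camera_from_world"]=np.linalg.inv(T@w["T_tool_cam"])
p={n:ray(w,u,v,.036)[:2] for n,(u,v) in dict(t1=(311,87),t2=(322,87),h=(315,148),a=(291,207),b=(338,208)).items()}
print(p); t=(p["t1"]+p["t2"])/2; a=(p["a"]+p["b"])/2; d=t-a; print("yaw",np.degrees(np.arctan2(d[1],d[0])),"hinge-tip",np.linalg.norm(t-p["h"]),"hinge-end",np.linalg.norm(a-p["h"]))
d/=np.linalg.norm(d); print("grasp",p["h"]-.04*d, "tool x yaw",np.degrees(2*np.arctan2(q[2],q[1])))
s=dict(np.load("top.npz")); hsv=cv2.cvtColor(s["color"],cv2.COLOR_BGR2HSV)
m=cv2.inRange(hsv,(150,60,40),(178,255,255)); v,u=np.nonzero(m[255:325,245:305]); W=np.array([ray(s,b+245,a+255,.036)[:2] for a,b in zip(v,u)]); print("pink",W.min(0),W.max(0), "max-x pt",W[W[:,0].argmax()],"max-y",W[W[:,1].argmax()])
# card now
s=dict(np.load("scene4.npz")); P=pts(s); 
b=P[(abs(P[...,0]-.57)<.07)&(abs(P[...,1]+.06)<.05)&(P[...,2]>.04)&(P[...,2]<.135)].astype(np.float32)
print(len(b),b.min(0),b.max(0),cv2.fitLine(b[:,:2],cv2.DIST_HUBER,0,.01,.01).ravel())
s=dict(np.load("top4.npz")); P=pts(s)
b=P[(abs(P[...,0]-.57)<.07)&(abs(P[...,1]+.06)<.05)&(P[...,2]>.04)&(P[...,2]<.14)].astype(np.float32)
print(len(b),b.min(0),b.max(0),cv2.fitLine(b[:,:2],cv2.DIST_HUBER,0,.01,.01).ravel())
E
```

```text
{'t1': array([0.55295195, 0.23044039]), 't2': array([0.55535045, 0.22202051]), 'h': array([0.50760437, 0.2143178 ]), 'a': array([0.45197754, 0.22071154]), 'b': array([0.46248448, 0.18035062])}
yaw 14.850801310419257 hinge-tip 0.048047045914807344 hinge-end 0.052225941566391085
grasp [0.46894051 0.20406568] tool x yaw 15.939463777324955
pink [0.33381131 0.0496234 ] [0.42842117 0.13128644] max-x pt [0.42842117 0.08461886] max-y [0.33903882 0.13128644]
1017 [ 0.529579   -0.06146782  0.04011618] [ 0.6114427  -0.04965195  0.13304909] [ 0.99746084 -0.07121721  0.568317   -0.05632886]
76 [ 0.5300517  -0.05807979  0.04010347] [ 0.60902184 -0.0513086   0.13580166] [ 0.99838006 -0.05689692  0.5731584  -0.05412332]
```

The wrist view shows the white clip's hinge at (315,148), its jaw tips at (311-322,87) and its handle ends at (291,207) and (338,208), centred between the open fingers. The pink clip lies well away. I descend, then squeeze.

Emit:
servo_tool:
  deltas:
    - [[0.002,0.003,-0.02],-0.01,1]
    - [[0.002,0.003,-0.05],-0.01,1]
    - [[0.002,0.003,-0.08],-0.01,1]
    - [[0.002,0.003,-0.105],-0.01,1]
    - [[0.002,0.003,-0.125],-0.01,1]
    - [[0.002,0.003,-0.138],-0.01,1]
    - [[0.002,0.003,-0.144],-0.01,1]
    - [[0.002,0.003,-0.144],-0.01,1]
    - [[0.002,0.003,-0.144],-0.01,1]

```text
clock: 10.35
tool_pos: [0.4686, 0.2038, 0.0041]
ee_rot: [-0.0, 0.991, 0.134, 0.001]
wrist_force: [-0.1, 0.1, 0.2]
gripper_width: 0.0851
grip_force: 0.0
```

```bash
python3 - <<'E'
from h import *
st=sensors.sense(); print(st["tool_pos"],st["wrist_force"]); w=snapshot("wrist"); cv2.imwrite("pics/w2.png",w["color"])
E
```

```text
[0.468553   0.20378758 0.00412599] [-0.14029257  0.1301794   0.242864  ]
```

View pics/w2.png

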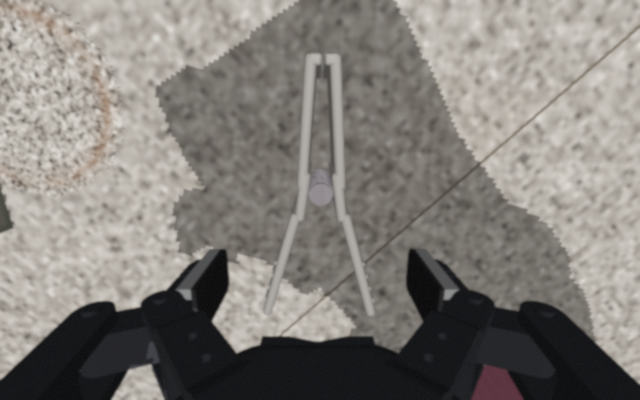

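The clip lies centred between the pads, with its hinge at (320,188) and its handles at (272-372,310). I squeeze.

Emit:
servo_tool:
  deltas:
    - [[0,0,0],0,0.4]
    - [[0,0,0],0,0.2]
    - [[0,0,0],0,0]
    - [[0,0,0],0,-0.2]
    - [[0,0,0],0,-0.4]
    - [[0,0,0],0,-0.6]
    - [[0,0,0],0,-0.8]
    - [[0,0,0],0,-1]
    - [[0,0,0],0,-1]
    - [[0,0,0],0,-1]
    - [[0,0,0],0,-1]
    - [[0,0,0],0,-1]
  force: 40

```text
clock: 11.6
tool_pos: [0.4688, 0.2035, 0.0042]
ee_rot: [0.0, 0.991, 0.134, 0.001]
wrist_force: [-0.7, -2.1, 15.4]
gripper_width: 0.017
grip_force: 38.8
```

```bash
python3 - <<'E'
from h import *
st=sensors.sense(); print(st["tool_pos"],st["wrist_force"],st["gripper_width"],st["grip_force"]); w=snapshot("wrist"); np.savez("w3.npz",tp=st["tool_pos"],q=st["ee_rot"],**w); cv2.imwrite("pics/w3.png",w["color"])
E
```

```text
[0.46882497 0.20349601 0.00418611] [-0.74305622 -2.12145873 15.35182581] 0.016971185073428045 38.81366550922394
```

View pics/w3.png

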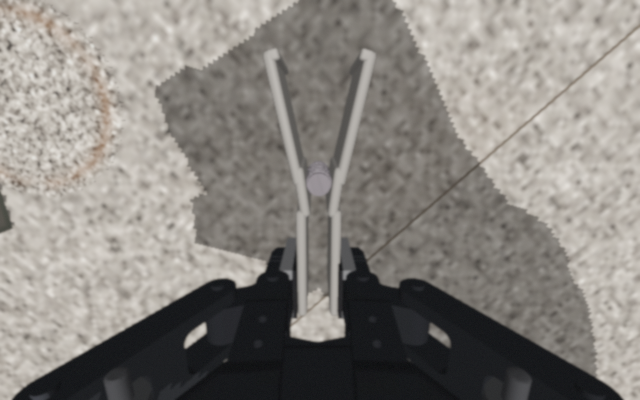

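The clip is fully gaping: the tips are at (271,53) and (367,53), the plates are parallel, and the opening is 17 mm. I lift and carry it high toward the card, stopping short of it.

Emit:
servo_tool:
  deltas:
    - [[0,0,0.01],0,-1]
    - [[0,0,0.03],0,-1]
    - [[0,0,0.06],0,-1]
    - [[0,0,0.09],0,-1]
    - [[0,0,0.12],0,-1]
    - [[-0.002,-0.01,0.145],-0.03,-1]
    - [[-0.006,-0.035,0.16],-0.08,-1]
    - [[-0.01,-0.065,0.165],-0.13,-1]
    - [[-0.014,-0.095,0.165],-0.18,-1]
    - [[-0.019,-0.125,0.165],-0.23,-1]
    - [[-0.024,-0.155,0.165],-0.28,-1]
    - [[-0.028,-0.185,0.165],-0.32,-1]
    - [[-0.032,-0.215,0.165],-0.34,-1]
    - [[-0.035,-0.235,0.165],-0.34,-1]
    - [[-0.036,-0.247,0.165],-0.34,-1]
    - [[-0.036,-0.249,0.165],-0.34,-1]
    - [[-0.036,-0.249,0.165],-0.34,-1]
    - [[-0.036,-0.249,0.165],-0.34,-1]

```text
clock: 13.45
tool_pos: [0.4322, -0.0444, 0.1683]
ee_rot: [-0.0, 0.999, -0.035, 0.0]
wrist_force: [0.2, -0.2, -0.4]
gripper_width: 0.0168
grip_force: 39.7
```

```bash
cat >> h.py <<'E'
from scipy.spatial.transform import Rotation as R
def wrist():
    st=sensors.sense(); w=snapshot("wrist"); q=st["ee_rot"]; T=np.eye(4); T[:3,:3]=R.from_quat(q[[1,2,3,0]]).as_matrix(); T[:3,3]=st["tool_pos"]
    w["camera_from_world"]=np.linalg.inv(T@w["T_tool_cam"]); w["T"]=T; print(st["clock"],st["tool_pos"].round(4),np.degrees(2*np.arctan2(q[2],q[1])).round(2),st["wrist_force"].round(1),st["gripper_width"]); return w
E
python3 - <<'E'
from h import *
w=wrist(); np.savez("w4.npz",**w); cv2.imwrite("pics/w4.png",w["color"])
P=pts(w); z=w["T"][2,3]
b=P[(abs(P[...,0]-.57)<.07)&(abs(P[...,1]+.055)<.03)&(P[...,2]>.045)&(P[...,2]<.14)]; print("card",len(b),b.min(0),b.max(0))
for n in ("scene","top"):
    s=snapshot(n); np.savez(n+"5.npz",**s)
    if n=="top":
        try: print(foot(s)[0])
        except Exception as e: print(e)
    P=pts(s); b=P[(abs(P[...,0]-.57)<.07)&(abs(P[...,1]+.055)<.03)&(P[...,2]>.045)&(P[...,2]<.136)].astype(np.float32)
    if len(b)>20: print(n,len(b),b.min(0),b.max(0),cv2.fitLine(b[:,:2],cv2.DIST_HUBER,0,.01,.01).ravel())
E
```

```text
13.45 [ 0.4322 -0.0444  0.1683] -4.0 [ 0.2 -0.2 -0.4] 0.016771646963741012
card 431 [ 0.53281649 -0.05492661  0.04788733] [ 0.56166922 -0.04966544  0.13497214]
scene 966 [ 0.52879894 -0.06096322  0.04500072] [ 0.6122306  -0.05012329  0.13405634] [ 0.9976006  -0.06923141  0.56824654 -0.05636951]
((0.6134653091430664, -0.08252643793821335), 0.021137148141860962)
top 22 [ 0.5785108  -0.05805721  0.08589733] [ 0.60883695 -0.05450708  0.13501813] [ 0.9975023  -0.07063341  0.59753424 -0.05667714]
```

View pics/w4.png

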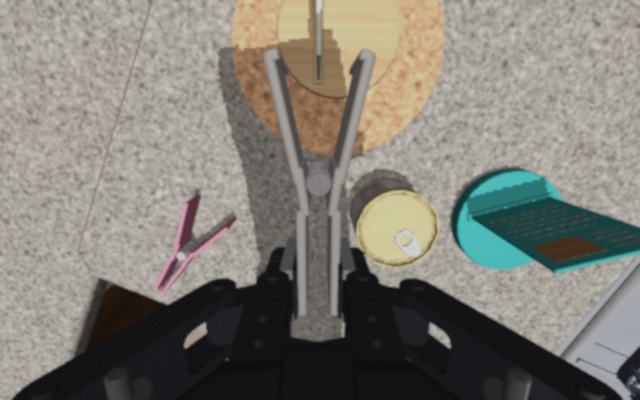

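The wrist view shows the card seen edge-on at u≈319, midway between the jaw tips at (277,57) and (360,57) and parallel to the clip. I compute the tip and edge positions.

```bash
python3 - <<'E'
from h import *
w=dict(np.load("w4.npz")); z=w["T"][2,3]+.0318
for n,(u,v) in dict(L=(271,51),R=(367,51),Li=(278,57),Ri=(361,57),h=(319,182)).items(): print(n,ray(w,u,v,z).round(4))
g=cv2.cvtColor(w["color"],cv2.COLOR_BGR2HSV); 
for v in (5,20,35): print(v,[tuple(g[v,u]) for u in range(312,328)][::2])
f=np.array([.5676,-.0725])+R.from_euler('z',-4.0,degrees=True).as_matrix()[:2,:2]@[-.04,.018]; print("edge",f)
# tip rows in range
P=pts(w); b=P[(P[...,2]>z-.012)&(P[...,2]<z+.006)&(P[...,0]>.46)]; print(b.min(0),b.max(0),np.median(b[b[:,0]>.51],0))
E
```

```text
L [ 0.5233 -0.0339  0.2001]
R [ 0.5211 -0.0662  0.2001]
Li [ 0.5213 -0.036   0.2001]
Ri [ 0.5193 -0.0641  0.2001]
h [ 0.4771 -0.0469  0.2001]
5 [(np.uint8(17), np.uint8(99), np.uint8(136)), (np.uint8(17), np.uint8(91), np.uint8(132)), (np.uint8(25), np.uint8(16), np.uint8(173)), (np.uint8(110), np.uint8(4), np.uint8(209)), (np.uint8(18), np.uint8(6), np.uint8(205)), (np.uint8(17), np.uint8(67), np.uint8(193)), (np.uint8(20), np.uint8(78), np.uint8(193)), (np.uint8(21), np.uint8(73), np.uint8(205))]
20 [(np.uint8(16), np.uint8(99), np.uint8(139)), (np.uint8(16), np.uint8(97), np.uint8(132)), (np.uint8(19), np.uint8(42), np.uint8(135)), (np.uint8(23), np.uint8(21), np.uint8(156)), (np.uint8(20), np.uint8(31), np.uint8(150)), (np.uint8(17), np.uint8(84), np.uint8(170)), (np.uint8(21), np.uint8(77), np.uint8(201)), (np.uint8(21), np.uint8(74), np.uint8(206))]
35 [(np.uint8(17), np.uint8(97), np.uint8(144)), (np.uint8(16), np.uint8(96), np.uint8(133)), (np.uint8(19), np.uint8(43), np.uint8(132)), (np.uint8(23), np.uint8(21), np.uint8(155)), (np.uint8(24), np.uint8(26), np.uint8(146)), (np.uint8(17), np.uint8(78), np.uint8(130)), (np.uint8(17), np.uint8(97), np.uint8(147)), (np.uint8(17), np.uint8(97), np.uint8(153))]
edge [ 0.52895305 -0.05175359]
[ 0.46001721 -0.0692008   0.18814587] [ 0.52441799 -0.03068129  0.20289571] [ 0.51718566 -0.0361024   0.19962882]
```

Emit:
servo_tool:
  deltas:
    - [[0,-0.0015,-0.01],0,-1]
    - [[0,-0.0015,-0.025],0,-1]
    - [[0,-0.0015,-0.04],0,-1]
    - [[0,-0.0015,-0.055],0,-1]
    - [[0,-0.0015,-0.07],0,-1]
    - [[0,-0.0015,-0.085],0,-1]
    - [[0,-0.0015,-0.097],0,-1]
    - [[0,-0.0015,-0.104],0,-1]
    - [[0,-0.0015,-0.106],0,-1]
    - [[0,-0.0015,-0.106],0,-1]
    - [[0,-0.0015,-0.106],0,-1]

```text
clock: 14.7
tool_pos: [0.4323, -0.047, 0.0627]
ee_rot: [-0.0, 0.999, -0.036, 0.0]
wrist_force: [0.2, 0.2, 0.5]
gripper_width: 0.0163
grip_force: 39.7
```

```bash
python3 - <<'E'
from h import *
w=wrist(); s=snapshot("scene")
cv2.imwrite("pics/a5.png",np.hstack([w["color"][:280,180:460],cv2.resize(s["color"][160:300,280:440],(320,280))]))
E
```

```text
14.7 [ 0.4323 -0.047   0.0627] -4.08 [0.2 0.2 0.5] 0.01628865086260337
```

View pics/a5.png

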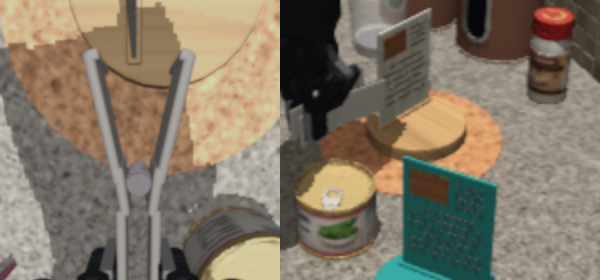

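The picture shows the clip level with the card and the jaws straddling its line, with no contact. The card lies about 2 mm left of the clip's middle. I move in slowly with a small correction.

Emit:
servo_tool:
  deltas:
    - [[0.002,0.0005,0],0,-1]
    - [[0.005,0.0005,0],0,-1]
    - [[0.008,0.0005,0],0,-1]
    - [[0.011,0.0005,0],0,-1]
    - [[0.014,0.0005,0],0,-1]
    - [[0.017,0.0005,0],0,-1]
    - [[0.02,0.0005,0],0,-1]
    - [[0.022,0.0005,0],0,-1]
    - [[0.024,0.0005,0],0,-1]
    - [[0.024,0.0005,0],0,-1]
    - [[0.024,0.0005,0],0,-1]
    - [[0.024,0.0005,0],0,-1]

```text
clock: 16.0
tool_pos: [0.4559, -0.0465, 0.0623]
ee_rot: [-0.0, 0.999, -0.036, -0.0]
wrist_force: [-0.6, -0.2, -0.1]
gripper_width: 0.0168
grip_force: 39.7
```

```bash
python3 - <<'E'
from h import *
w=wrist(); P=pts(w); cv2.imwrite("pics/w6.png",w["color"]); np.savez("w6.npz",**w)
T=np.linalg.inv(w["T"]); Q=P@T[:3,:3].T+T[:3,3]   # tool frame: x ahead, y right(-world y)
zt=w["T"][2,3]
m=(Q[...,0]>.02)&(Q[...,0]<.13)&(abs(Q[...,1])<.03)&(P[...,2]>.03)
b=Q[m]; 
for x in np.arange(.045,.125,.005):
    r=b[abs(b[:,0]-x)<.0025]
    if len(r): 
        h,e=np.histogram(r[:,1],np.arange(-.024,.0241,.002)); print(x.round(3),h, "z",(zt-r[:,2]).min().round(3),(zt-r[:,2]).max().round(3))
for n in ("scene","top"):
    s=snapshot(n); P=pts(s); c=P[(P[...,0]>.56)&(P[...,0]<.63)&(abs(P[...,1]+.055)<.02)&(P[...,2]>.045)&(P[...,2]<.132)].astype(np.float32)
    if len(c)>20: l=cv2.fitLine(c[:,:2],cv2.DIST_HUBER,0,.01,.01).ravel(); print(n,len(c),c.min(0),c.max(0),l, "y at .529",l[3]+(0.529-l[2])*l[1]/l[0])
    np.savez(n+"6.npz",**s)
E
```

```text
16.0 [ 0.4559 -0.0465  0.0623] -4.08 [-0.6 -0.2 -0.1] 0.016751106673944915
0.045 [  0   0   0   0   0   0  21  58  86 106  72  63  65  88 108  65  32   0
   0   0   0   0   0   0] z 0.06 0.096
0.05 [  0   0   0   0   0   0  61  96 100   2  52  67  59  11  82 113  67  11
   0   0   0   0   0   0] z 0.059 0.096
0.055 [  0   0   0   0   0  31  67 122   0   0   0   0   0   0   0 108  75  53
   0   0   0   0   0   0] z 0.06 0.096
0.06 [  0   0   0   0   3  61 117  46   0   0   0   0   0   0   0   0 148  78
  18   0   0   0   0   0] z 0.059 0.096
0.065 [  0   0   0   0  34  77 122   0   0   0   0   0   0   0   0   0  99  89
  60   0   0   0   0   0] z 0.06 0.097
0.07 [   0    0    0    5   75  128   37    0    0    0    0 1047    0    0
    0    0    0  155   85   28    0    0    0    0] z 0.059 0.205
0.075 [  0   0   0  42  86 122   0   0   0   0   6 135   0   0   0   0   0  74
 120  74   3   0   0   0] z 0.031 0.134
0.08 [  0   0  10  80 141  31   0   0   0   0 106 238  44   0   0   0   0   0
 155  83  38   0   0   0] z 0.03 0.135
0.085 [  0   0  52  86 163   0   0   0   0   0 102 231  42   0   0   0   0   0
  88 155  83   8   0   0] z 0.059 0.135
0.09 [  0   0  44  64 133   0   0   0   0   0 104 232  49   0   0   0   0   0
 104  65  50  15   0   0] z 0.059 0.135
0.095 [ 0  0  0  0  0  0  0  0  0  0  2  5 13  0  0  0  0  0  0  0  0  0  0  0] z 0.124 0.133
scene 550 [ 0.56008446 -0.0611389   0.04520719] [ 0.61298203 -0.05230438  0.13199517] [ 0.997825   -0.06591813  0.58532053 -0.05755145] y at .529 -0.053830814
```

The jaws straddle the card: the inner faces are about ±10 mm from the clip's middle at the card edge, the card is within about 1 mm of centre, and its edge is 20 mm inside the tips. The clip spans z = 60–96 mm around the edge's middle. The stand has not moved since the push, so I hand in.

```bash
python3 -c "
from cell import job; print(job.finish_job())"
```

```text
the job is handed in; nothing more can be done
None
```

The job is handed in at about 16 s of the 58 s: the stand's foot is wholly on the cork mat, and the squeezed white clip is held in the air with its jaws gaping around the robot-side card edge, touching neither side. The hand-in returned no verdict.

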